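# Weigh the sample valve body on the spring scale and set the index

### The job

Weigh the sample valve body so that the rest of its batch can be compared with it: hang it by its eye on the hook of the spring scale, letting its weight down onto the hook slowly and gently, so that the scale is neither jerked nor pulled down to its stop when you let go. Once it hangs still by itself, slide the index on the rod beside the rule until its blade is level with the scale's pointer, and leave the valve hanging. Do not disturb the injector, claw, sleeve and nut that lie about.

Things in the scene. Friction and masses are not known exactly. Their poses are not given: they have to be found in the camera images.
- valve: Loose cast valve body, weight unknown (below 0.75 kg), upright on its 58 x 50 x 8 mm foot, 106 mm tall. Origin: centre of the foot's underside; x back, y left, z up. A 40 mm barrel carries a steel eye on top; a long square port block points forward (-x, to the robot), a short adjuster cap back (to x = +64 mm). The centre of mass lies straight below the eye, so it hangs upright as it stands.
- valve_eye (a point): Centre of the eye, 84 mm above the valve's underside: a ring of 8 mm round bar, hole 28 mm, outside 44 mm, standing in the valve's x-z plane, so that the hole runs along the valve's y.
- valve_port (a point): Grip point on the port block, 72 mm in front (-x) of the eye's axis, 50 mm above the underside. The block has flat sides, is 22 mm wide (y), 24 mm high (z), 54 mm long (valve x = -93 to -39 mm); a 10 mm stub sticks out beyond it. The weight pulls off-centre here: grip firmly.
- scale_stand: Spring scale on a stand fixed to the bench. Origin: on the bench below the hook; x back, y left. Base plate 14 mm thick (x, y = -60 to 130 mm), column 22 mm square at x = 95 mm, 432 mm tall, with an arm from which the scale, a tube 29 mm thick, hangs above the hook, its lower end at z = 296 mm. Left of it a white rule (y = 63 to 93 mm, z = 175 to 321 mm) and a slider rod (y = 125 mm).
- hook: The scale's hook, 6 mm wire in the stand's y-z plane; moves straight down on a lightly damped spring, 100 N/m, from z = 215 (unloaded) to 125 mm (stop). Origin: the saddle (top of the wire at its lowest point), axes as the stand's. It opens to -y (right): tip at y = -9 to -20, up to 11 mm above the saddle; slot 18 mm wide. A seated eye's centre is 14 mm below the saddle.
- pointer_tip (a point): Tip of the scale's pointer, a thin dark arm on the hook's shank that reaches 66 mm left to the edge of the rule; 75 mm above the saddle and moving with it.
- index_blade (a point): Tip of the index's thin steel blade, which points right (-y) across the rule to the pointer; level with the middle of the index.
- index_tab (a point): Grip point on the index's black thumb tab, level with the blade, 125 mm left and 30 mm in front of the hook's axis. The tab is 12 mm wide (y), 16 mm high (z) and sticks out forward, to 17 mm in front of this point.
- index (a joint): Slide of the index on its vertical rod, 0 to 0.090 m, growing downward; 0 = level with the unloaded pointer. It stays where it is left; moving it takes about 2 N.
- injector: Bystander: diesel injector, 207 mm long, 20 mm thick, lying on the bench in front of the stand. Origin: under its middle.
- claw: Bystander: forked clamping claw, 62 x 50 x 11 mm, lying flat near the front edge. Origin: under its middle.
- sleeve: Bystander: turned sleeve, 27 mm thick, 62 mm tall, standing behind the valve. Origin: centre of its underside.
- nut: Bystander: nozzle nut, 21 x 24 x 31 mm, standing behind the valve. Origin: centre of its underside.
Mind the look-alikes: they are no part of the job. There is more than one size of the valve; the one meant has the size given above.

How it is judged:
On the way:
1. the valve hangs by its eye from the hook, let go of by the fingers and still for half a second (z of valve_eye in the frame of hook between -0.018 and -0.01 m and y of valve_eye in the frame of hook between -0.009 and 0.009 m and x of valve_eye in the frame of hook between -0.01 and 0.01 m and contact force between valve and hook above 1 N and contact force between valve and the fingers below 0.05 N and angle between valve's own z axis and vertical below 0.2 rad and linear speed of hook below 0.01 m/s and linear speed of valve below 0.02 m/s), for 0.5 s.
At the end, for the whole second after the job is handed in: the valve hangs upright and still by its eye from the hook's saddle (eye centre 14 +/- 4 mm below it), let go of, and the index blade is level with the pointer tip within 4 mm (all of step 1 and z of index_blade in the frame of pointer_tip between -0.004 and 0.004 m); the robot touches nothing.
It fails at once if the scale is jerked: the hook moves faster than 0.08 m/s (linear speed of hook above 0.08 m/s).
It fails at once if the scale is pulled down to its stop (hook 87 mm below its unloaded height) (height (world z) of hook below 0.128 m).
It fails at once if the hook is shoved with more than 15 N (contact force between hook and anything else above 15 N).
It fails at once if the injector, claw, sleeve or nut is moved by more than 20 mm (distance of any of injector, claw, sleeve, nut from where it was at the start of the episode above 0.02 m).
It also fails if it takes over 72 s, if anything falls off the work surface, if the arm or the gripper's body presses on something with over 40 N, if the wrist force passes 120 N, or if a joint passes its speed limit or range.

### The arm

A 6-joint arm with a two-finger parallel gripper is mounted at the origin on a cart in front of the work surface, level with it; the furniture and walls round the work are solid. World frame = base frame: x ahead of the robot, y to its left, z up, the work surface at z = 0. Lengths are in m, angles in rad, forces in N, time in s.
With the tool pointing down it reaches from about 0.3 to 0.85 m from the base axis. Payload 4.2 kg.
Tool frame: the origin (TCP) lies on the centre line of the jaws, within the pads' length; the fingertips stand 25 mm ahead of it and the grasp point (between the pads) lies 6 mm ahead of it (robot.tip_extent is the distance from the TCP to the fingertips, in m); z points along the fingers, y is the line along which they close (so a half turn about z gives the same grasp; the last joint's range is limited). The gripper opens to 91 mm and grips with 3 to 60 N. Pads are 32 mm wide; open, the fingers measure 118 mm over their backs; the gripper's body (76 mm by 178 mm) begins 60 mm behind the grasp point.
Start: joints at [1.177, 0.32, 1.565, -0, 1.257, -0.02], TCP at [0.21, 0.535, 0.239] pointing down, gripper open.
Joint ranges: [-3.11, 3.11], [-0.84, 2.01], [0.21, 2.61], [-1.34, 4.49], [0.05, 2.63], [-2.56, 2.56]. Speed limits (rad/s): [2.57, 2.57, 3.14, 3.14, 3.14, 3.14].

### API

Orientations are given as a unit quaternion [x, y, z, w].
In Python, from station import telemetry, viewer, robot, recognise gives the robot as it stands.
- The arm moves only by the shell command python3 -m jog 'ROWS' [FORCE]. ROWS is JSON, a list of rows, each a list of 5 numbers: the shift along the tool's x, y, z in m, then the turn about the tool's z in rad, then the closure, from 0 (fully open) to 1 (shut). A call has exactly 10 rows; each row is the pose to reach, as a shift and turn from the pose commanded when the call began, along the tool's axes at that moment; what a row does not reach only later rows make up. A row lasts 1/12 s, in which the tool goes at most 41.7 mm and 7.16 degrees, less where a joint would pass 70% of its speed; a pose out of reach is approached as far as the arm can. A call with a gripper value outside its range is refused whole. The fingers move at their own pace and stop on an object; FORCE is the grip in N (left out, the last holds). Time passes only in rows, so rows that repeat a pose let the fingers close, or fill a call up. It gives the time, the measured TCP pose, the force, the opening and the grip force at its end, in the units of the state.
- telemetry.state(): the state, without advancing time (a new reading comes with each control period).
- viewer.capture(name): name is "scene" or "top" or "wrist"; returns the picture (400x640x3 uint8, red, green, blue); there is no depth.
- viewer.camera_params(name): a dict with "camera_matrix" (3x3 intrinsics, pixels), "pose" (4x4, takes a point from camera to world coordinates). Camera axes: x right, y up, looking along -z (the intrinsics and any distortion apply to the point x, -y, -z); pixel columns grow to the right and rows downward; lengths in m; the calibration is good to about 2 mm. A picture is of the moment at which its call begins: read the wrist's pose just before it. camera_params takes no time and is no camera call; for the wrist camera it gives the pose at the moment of the call.
- robot.sign_off(): hands the job in; it is judged then, once.
Trained networks look in the newest picture that a camera, given by its name, has taken for a name from the list of things; names that differ only in an ending like _2 or _b are one class to them, and where a whole thing is asked for, a point or a joint stands for the part that bears it (a point fixed in the world has none). Each returns a list of dicts, best first, with "p" (0 to 1); they miss things now and then, are a little off and sometimes report something else, mostly with a low value. They report only what shows in the picture. A call takes as long as a camera call. They do not tell look-alikes from the thing itself.
- recognise(camera, label): "extent" ([left, top, right, bottom] as shares, 0 to 1, of the picture: columns of its width, rows of its height, round what is visible of it).
The state is a dict: "t": time; "joint_pos": joint angles; "joint_vel": joint speeds; "joint_efforts": joint torques, N m; "tool_pos": TCP position; "tcp_rot": TCP orientation; "ft_force": force on the tool from outside, world axes, zero at the start; "moment": the same for the moment, N m; "gripper_width": finger opening in m; "gripper_force": force on a finger pad.
Only numpy, scipy, OpenCV 4.12 (cv2) and the standard library are available. Lean on these libraries where they do the work, as an engineer would, in place of code of your own. Each camera call takes 0.05 s, during which the arm holds its last target. There are 200 camera calls.

## Working session

There is one attempt and no reset: what is moved stays moved. The work goes in short steps, Python scripts to look and compute and a shell command to move; the robot and the scene stay as the last step left them, time stands still between calls to the robot, and variables do not carry over. Pictures are saved under pics/ and viewed, at most 10 in all, crops included, and the job is handed in when it is done.

```bash
mkdir -p pics; cat > h.py <<'E'
import numpy as np,cv2
from station import telemetry, viewer, robot, recognise
def snap(c,fn=None):
    im=viewer.capture(c)
    if fn: cv2.imwrite('pics/'+fn,im[:,:,::-1])
    return im
def ray(c,u,v,P=None):
    p=P or viewer.camera_params(c); K=np.array(p['camera_matrix']);T=np.array(p['pose'])
    d=np.linalg.inv(K)@[u,v,1]; d=T[:3,:3]@[d[0],-d[1],-d[2]]
    return T[:3,3],d
def atz(c,u,v,z):
    o,d=ray(c,u,v); return o+d*(z-o[2])/d[2]
def proj(c,X):
    p=viewer.camera_params(c); K=np.array(p['camera_matrix']);T=np.array(p['pose'])
    q=T[:3,:3].T@(np.array(X)-T[:3,3]); q=K@[q[0],-q[1],-q[2]]; return q[:2]/q[2]
def tri(obs):
    A=np.zeros((3,3));b=np.zeros(3)
    for c,u,v in obs:
        o,d=ray(c,u,v); d=d/np.linalg.norm(d); M=np.eye(3)-np.outer(d,d); A+=M;b+=M@o
    X=np.linalg.solve(A,b); return X,[np.linalg.norm(proj(c,X)-[u,v]) for c,u,v in obs]
E
python3 - <<'E'
from h import *
s=telemetry.state(); print(s)
a=snap('scene');b=snap('top')
cv2.imwrite('pics/s.png',a[:,:,::-1]);cv2.imwrite('pics/t.png',b[:,:,::-1])
for c in('scene','top'):
    p=viewer.camera_params(c);print(p)
    for l in('valve','valve_eye','valve_port','hook','scale_stand','pointer_tip','index','index_blade','index_tab'):
        for r in recognise(c,l)[:3]:
            e=r['extent'];print(c,l,round(r['p'],2),np.round(np.array(e)*[640,400,640,400],1))
E
```

```text
{'t': 0.0, 'joint_pos': array([ 1.17700079e+00,  3.20276473e-01,  1.56570959e+00,  2.97346027e-06,
        1.25739099e+00, -2.00077231e-02]), 'joint_vel': array([ 3.32046933e-04, -9.07738202e-04,  4.83425002e-04,  6.87403084e-04,
       -6.36058590e-05, -4.70792266e-04]), 'joint_efforts': array([-7.00441378e-04, -4.12477756e+01, -2.31978464e+01,  7.26189651e-02,
        4.55129310e-02, -1.32246309e-04]), 'tool_pos': array([0.20977722, 0.53485447, 0.23811725]), 'tcp_rot': array([ 1.85808169e-01,  9.82585634e-01, -8.72878797e-04, -1.84666724e-04]), 'ft_force': array([ 0.06181139, -0.01152103, -0.62162218]), 'moment': array([0.0189575 , 0.04782755, 0.03406276]), 'gripper_force': 0.0, 'gripper_width': 0.09121343562530412}
{'camera_matrix': array([[446.57470682,   0.        , 324.16039198],
       [  0.        , 446.57470682, 190.88958442],
       [  0.        ,   0.        ,   1.        ]]), 'pose': array([[ 0.17199527,  0.55430477, -0.81434872, -0.86560611],
       [-0.9850246 ,  0.10684842, -0.13531425, -0.30316037],
       [ 0.01200654,  0.82542694,  0.56438126,  1.14698927],
       [
[... 696 characters left out ...]
 'pose': array([[-0.0147895 ,  0.99223108, -0.12352636,  0.35923704],
       [-0.99960729, -0.01761287, -0.02179573, -0.10901676],
       [-0.02380205,  0.1231555 ,  0.9921019 ,  1.43430777],
       [ 0.        ,  0.        ,  0.        ,  1.        ]])}
top valve 0.8 [459.5 181.8 487.  251.2]
top valve 0.66 [294.4 179.7 316.6 229.4]
top valve_eye 0.88 [302.7 179.9 318.  227.2]
top valve_eye 0.58 [459.8 185.2 482.8 250.8]
top valve_port 0.83 [300.4 180.7 316.8 227.3]
top scale_stand 0.65 [146.8 155.3 243.  232.9]
top pointer_tip 0.64 [155.3 199.2 159.1 221.7]
top pointer_tip 0.22 [300.  182.9 315.5 227.1]
top index 0.62 [155.2 198.4 162.7 220.8]
top index_blade 0.66 [155.7 198.6 161.4 218.9]
```

```bash
python3 - <<'E'
import cv2,numpy as np
a=cv2.imread('pics/s.png');b=cv2.imread('pics/t.png')
x=cv2.resize(a[100:290,190:490],(800,507),interpolation=3)
cv2.imwrite('pics/s1.png',x)
x=cv2.resize(b[120:280,130:510],(800,337),interpolation=3)
cv2.imwrite('pics/t1.png',x)
E
```

```text
(no output)
```

View pics/s1.png

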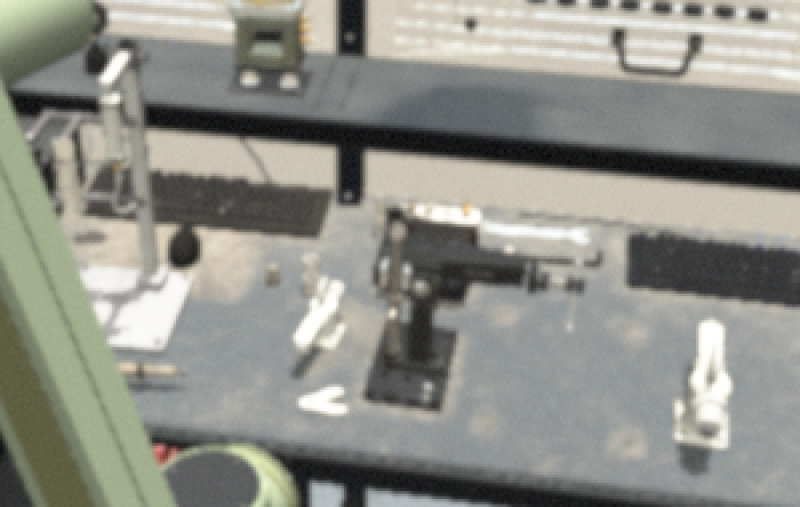

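View pics/t1.png

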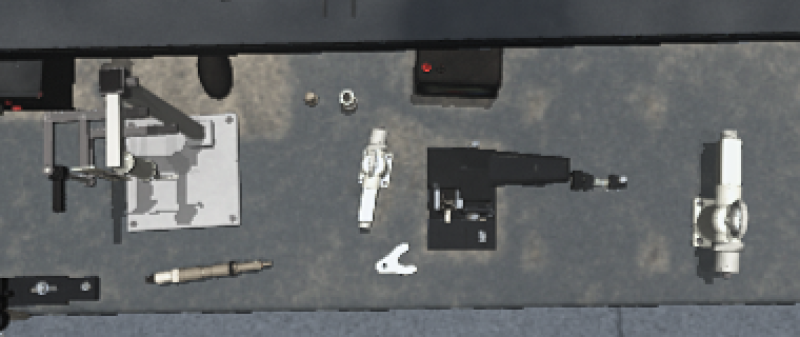

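The views show two valves. A is at top px (307,205), with its port toward the robot and the sleeve and nut behind it. B is at (472,218), about 220 mm long and pointing the other way. A is about 50 px ≈ 168 mm long and points forward, so it fits the given 167 mm. I'll confirm this in an enlarged crop, with the stand beside it.

```bash
python3 - <<'E'
import cv2,numpy as np
b=cv2.imread('pics/t.png')
x=cv2.resize(b[140:240,145:250],None,fx=5,fy=5,interpolation=2)
y=cv2.resize(b[170:236,290:330],None,fx=7,fy=500/66,interpolation=2)
cv2.imwrite('pics/c1.png',np.hstack([x,y]));print(x.shape,y.shape)
from h import *
print('B ends',atz('top',472,182,.05),atz('top',472,251,.05))
print('A ends',atz('top',303.4,228,.05),atz('top',310.5,181,.05))
E
```

```text
(500, 525, 3) (500, 280, 3)
B ends [ 0.57853843 -0.58279246  0.05      ] [ 0.34563297 -0.56903498  0.05      ]
A ends [ 0.43127861 -0.00641971  0.05      ] [ 0.59232852 -0.03224609  0.05      ]
```

View pics/c1.png

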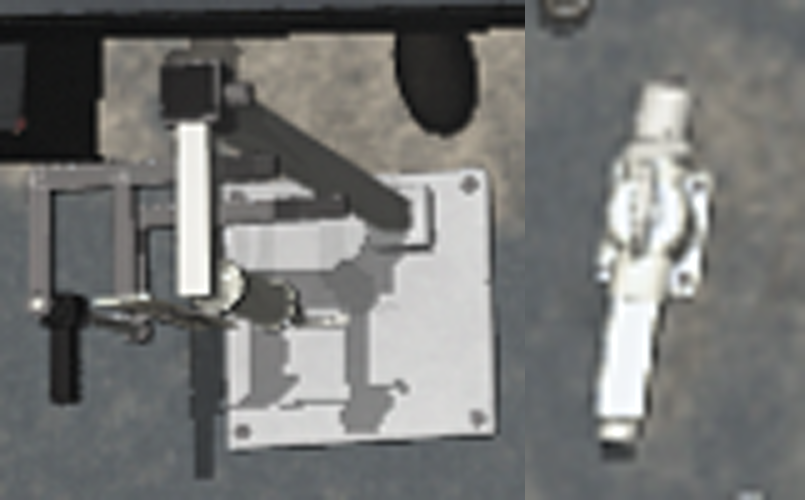

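Crop: A (axis px (304,225) to (310,181), ring seen edge-on at (308,197)) is 163 mm long, so it is the valve meant. B measures 233 mm. The stand plate corners are at px (242.4,174), (244,227) and (190.6,230).

```bash
cat >> h.py <<'E'
def fit(P,Q): # world = R(yaw) local + t
    P=np.array(P);Q=np.array(Q);p=P-P.mean(0);q=Q-Q.mean(0)
    a=np.arctan2((p[:,0]*q[:,1]-p[:,1]*q[:,0]).sum(),(p*q).sum())
    R=np.array([[np.cos(a),-np.sin(a)],[np.sin(a),np.cos(a)]]); t=Q.mean(0)-R@P.mean(0)
    return a,t,P@R.T+t-Q
E
python3 - <<'E'
from h import *
f=lambda u,v,z:atz('top',u/5+145,v/5+140,z)
C=[f(487,170,.014),f(495,435,.014),f(228,450,.014)]
a,t,r=fit([(.13,-.06),(-.06,-.06),(-.06,.13)],[c[:2] for c in C]);print('stand',a,t,r.round(4).tolist())
print('tab',f(66,400,.215+.075),f(68,310,.29))
for z in(.215,.226):print('hooktip?',f(345,322,z))
g=lambda u,v,z:atz('top',(u-525)/7+290,v/7.576+170,z)
F=g(622,415,.062);B=g(665,85,.062);print('port front',F,'cap',B,'yaw',np.arctan2(B[1]-F[1],B[0]-F[0]))
e1=g(652,160,.09);e2=g(646,245,.09);print('ring',e1,e2,np.arctan2(e1[1]-e2[1],e1[0]-e2[0]))
print('foot',g(709,180,.008),g(690,295,.008),g(600,275,.008))
for n in('scene','top'):
  print(n,[proj(n,[t[0],t[1],z]) for z in(.215,.296)])
E
```

```text
stand 0.0403173189007415 [0.49699416 0.26565345] [[0.0012, -0.0006], [-0.0005, -0.0007], [-0.0007, 0.0013]]
tab [0.44803537 0.38780275 0.29      ] [0.49941821 0.38849102 0.29      ]
hooktip? [0.4983249  0.25157167 0.215     ]
hooktip? [0.49707012 0.24831862 0.226     ]
port front [ 0.44145916 -0.00894196  0.062     ] cap [ 0.58958138 -0.03119711  0.062     ] yaw -0.14913299464461802
ring [ 0.55160278 -0.02624359  0.09      ] [ 0.5140477  -0.02302203  0.09      ] -0.08557284732065527
foot [ 0.55340584 -0.04986789  0.008     ] [ 0.49976806 -0.03965925  0.008     ] [0.50987301 0.00550847 0.008     ]
scene [array([236.25218376, 178.69034442]), array([234.10181884, 160.44341972])]
top [array([209.36680717, 204.91768089]), array([200.68979222, 201.85297199])]
```

```bash
python3 -m jog '[[-0.03,-0.029,0,-0.1,0],[-0.06,-0.058,0,-0.214,0],[-0.09,-0.087,0,-0.214,0],[-0.12,-0.116,0,-0.214,0],[-0.15,-0.145,0,-0.214,0],[-0.18,-0.174,0,-0.214,0],[-0.21,-0.203,0,-0.214,0],[-0.24,-0.232,0,-0.214,0],[-0.27,-0.261,0,-0.214,0],[-0.3,-0.29,0,-0.214,0]]'; python3 - <<'E'
from h import *
from scipy.spatial.transform import Rotation as R
s=telemetry.state();r=R.from_quat(s['tcp_rot']);print(s['tool_pos'],r.as_matrix().round(3))
p=viewer.camera_params('wrist');T=p['pose'];print(p['camera_matrix'][0,0],(r.as_matrix().T@(T[:3,3]-s['tool_pos'])).round(3),(r.as_matrix().T@T[:3,:3]).round(2))
print('to target, tool axes',r.as_matrix().T@(np.array([.459,-.011,.24])-s['tool_pos']))
E
```

```text
t: 1.83
tool_pos: [0.3835, 0.1544, 0.2393]
tcp_rot: [0.08, 0.997, 0.0, 0.001]
ft_force: [0.4, 0.4, -0.5]
gripper_width: 0.0912
gripper_force: 0.0
[0.38348292 0.15443688 0.23932028] [[-0.987  0.159  0.001]
 [ 0.159  0.987  0.001]
 [-0.001  0.001 -1.   ]]
302.06103098559845 [ 0.067  0.    -0.146] [[-0.    0.97  0.24]
 [ 1.    0.    0.  ]
 [ 0.    0.24 -0.97]]
to target, tool axes [-0.10083291 -0.15134369 -0.00068125]
```

```bash
python3 -m jog '[[-0.02,-0.03,0,0,0],[-0.04,-0.06,0,0,0],[-0.06,-0.09,0,0,0],[-0.08,-0.12,0,0,0],[-0.095,-0.143,0,0,0],[-0.1,-0.151,0,0,0],[-0.1,-0.151,0,0,0],[-0.1,-0.151,0,0,0],[-0.1,-0.151,0,0,0],[-0.1,-0.151,0,0,0]]'; python3 - <<'E'
from h import *
print(telemetry.state()['tool_pos'])
im=snap('wrist','w1.png')
for l in('valve','valve_port','valve_eye'):
    for r in recognise('wrist',l)[:2]: print(l,r['p'],np.array(r['extent'])*[640,400,640,400])
cv2.imwrite('pics/w1.png',cv2.resize(im[:,:,::-1],(800,500),interpolation=2))
E
```

```text
t: 2.67
tool_pos: [0.4572, -0.0074, 0.239]
tcp_rot: [0.079, 0.997, 0.0, -0.0]
ft_force: [0.9, 0.3, 0.3]
gripper_width: 0.0912
gripper_force: 0.0
[ 0.45724237 -0.00736875  0.23900131]
valve 0.63 [304.576 159.4   343.296 298.   ]
valve_port 0.94 [304.576 158.68  346.112 295.12 ]
valve_eye 0.83 [304.704 163.6   345.472 294.72 ]
```

View pics/w1.png

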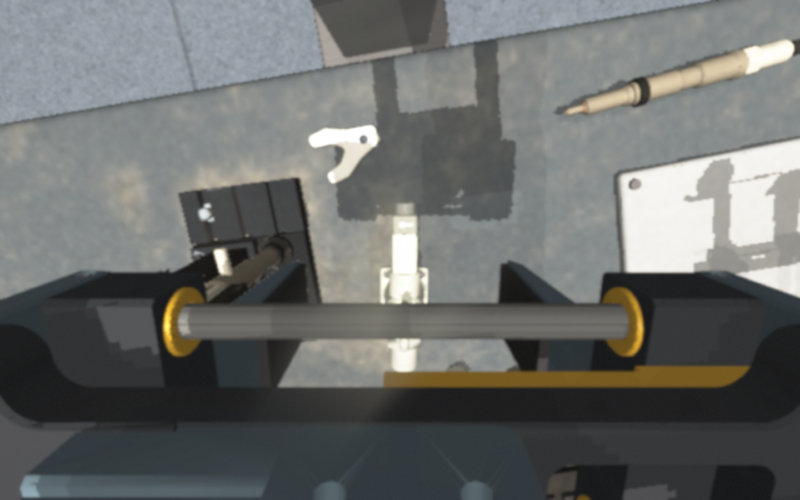

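Wrist view: the port block is at view px x 392–417, y 234–275, the stub tip at (405,206) and the cap end at (403,370). The valve axis is almost in line with the tool. Gripper clearance to the black fixture looks sufficient.

```bash
python3 - <<'E'
from h import *
from scipy.spatial.transform import Rotation as R
s=telemetry.state();r=R.from_quat(s['tcp_rot']).as_matrix()
im=cv2.imread('pics/w1.png');im=cv2.resize(im,(640,400),interpolation=3)
g=im.mean(2)
for v in(192,200,208): print(v,g[v,306:342].astype(int))
print(g[150:224,324].astype(int))
f=lambda u,v,z:atz('wrist',u/1.25,v/1.25,z)
for n,u,v,z in[('stub',405,206,.055),('blkfrontL',392,234,.062),('blkfrontR',417,234,.062),('cap',403,371,.06),('footL?',428,268,.008),('footR?',381,268,.008),('blk mid',404,260,.062)]:
    X=f(u,v,z);print(n,X,(r.T@(X-s['tool_pos'])).round(4))
E
```

```text
192 [146 145 145 145 147 150 161 190 228 249 253 254 254 254 254 254 254 254
 254 254 254 254 254 254 254 253 247 215 158 127 131 137 139 138 137 136]
200 [155 156 157 158 160 162 170 195 229 248 253 253 254 254 254 254 254 254
 254 254 254 254 254 254 254 251 238 202 150 120 121 129 131 130 127 125]
208 [155 157 158 157 157 157 163 187 225 247 252 253 253 253 253 253 254 254
 254 253 253 253 253 254 253 252 238 192 134 106 112 124 130 130 131 130]
[102 101 101 100 100 100 100 101 101 104 105 112 136 169 190 194 193 192
 191 187 181 173 179 200 216 222 225 232 244 252 252 245 232 224 221 218
 216 225 246 253 254 254 254 254 254 254 254 254 254 254 254 254 254 254
 254 254 254 254 254 254 254 254 254 253 253 253 253 253 246 235 241 250
 252 252]
stub [ 0.43578194 -0.00210343  0.055     ] [0.0225 0.0022 0.184 ]
blkfrontL [ 0.45727788 -0.01704869  0.062     ] [-0.0011 -0.0091  0.177 ]
blkfrontR [0.46073057 0.00450225 0.062     ] [-0.0011  0.0127  0.1771]
cap [ 0.59221387 -0.02892213  0.06      ] [-0.1363  0.0004  0.1791]
footL? [0.50986251 0.0106613  0.008     ] [-0.0487  0.0265  0.2311]
footR? [ 0.50211819 -0.03768233  0.008     ] [-0.0487 -0.0225  0.2311]
blk mid [ 0.48221714 -0.01041617  0.062     ] [-0.0247  0.0013  0.1771]
```

```bash
python3 - <<'E'
from h import *
for a,b in[((334.3,195),(332,201)),((334.3,200),(334,190)),((345,218),(339,232))]:
    print(tri([('top',*a),('scene',*b)]))
for z in(.02,.1,.2,.3): print(z,atz('top',334.3,195,z),atz('wrist',250,185,z),atz('wrist',254,244,z))
from scipy.spatial.transform import Rotation as R
s=telemetry.state();r=R.from_quat(s['tcp_rot']).as_matrix()
print('pred front top',proj('wrist',s['tool_pos']+r@[.017,.0015,.177]),'bot',proj('wrist',s['tool_pos']+r@[.017,.0015,.201]))
im=cv2.imread('pics/t.png')
a=cv2.resize(im[175:250,315:385],None,fx=5.5,fy=5.5);b=cv2.imread('pics/s.png');b=cv2.resize(b[165:260,300:385],None,fx=4.5,fy=a.shape[0]/95)
cv2.imwrite('pics/f.png',np.hstack([a,b]))
E
```

```text
(array([ 0.5299555 , -0.10788085,  0.1370232 ]), [np.float64(1.600084587819401), np.float64(1.321398310697163)])
(array([ 0.50652122, -0.11249142,  0.20491571]), [np.float64(0.009463026069067257), np.float64(0.007651837665637755)])
(array([ 0.46311148, -0.14564962,  0.04172045]), [np.float64(0.7962893813107437), np.float64(0.7027785216622544)])
0.02 [ 0.54626279 -0.11329519  0.02      ] [ 0.45069398 -0.09652152  0.02      ] [ 0.52755632 -0.10804001  0.02      ]
0.1 [ 0.53568372 -0.11305318  0.1       ] [ 0.43775753 -0.07469117  0.1       ] [ 0.49776056 -0.08368315  0.1       ]
0.2 [ 0.52245988 -0.11275067  0.2       ] [ 0.42158697 -0.04740324  0.2       ] [ 0.46051586 -0.05323707  0.2       ]
0.3 [ 0.50923604 -0.11244816  0.3       ] [ 0.40541641 -0.0201153   0.3       ] [ 0.42327116 -0.022791    0.3       ]
pred front top [323.36062899 170.71917442] bot [323.2902738  167.54070275]
```

View pics/f.png

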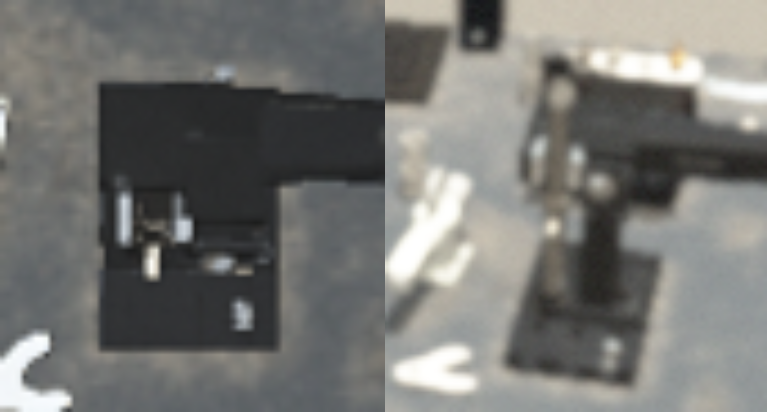

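```bash
python3 -m jog '[[-0.004,0.0015,0.02,0.01,0.3],[-0.004,0.0015,0.05,0.01,0.3],[-0.004,0.0015,0.08,0.01,0.3],[-0.004,0.0015,0.11,0.01,0.3],[-0.004,0.0015,0.14,0.01,0.3],[-0.004,0.0015,0.16,0.01,0.3],[-0.004,0.0015,0.175,0.01,0.3],[-0.004,0.0015,0.183,0.01,0.3],[-0.004,0.0015,0.183,0.01,0.3],[-0.004,0.0015,0.183,0.01,0.3]]' 60; python3 -m jog '[[0,0,0,0,0.6],[0,0,0,0,1],[0,0,0,0,1],[0,0,0,0,1],[0,0,0,0,1],[0,0,0,0,1],[0,0,0,0,1],[0,0,0,0,1],[0,0,0,0,1],[0,0,0,0,1]]' 60
```

```text
t: 3.7
tool_pos: [0.4623, -0.0076, 0.0562]
tcp_rot: [0.085, 0.996, 0.0, 0.0]
ft_force: [-0.7, 0.9, 0.6]
gripper_width: 0.064
gripper_force: 0.0
t: 4.53
tool_pos: [0.4621, -0.0078, 0.0561]
tcp_rot: [0.085, 0.996, 0.0, 0.0]
ft_force: [-0.6, -0.4, 3.3]
gripper_width: 0.0217
gripper_force: 59.9
```

```bash
python3 -m jog '[[0,0,-0.005,0,1],[0,0,-0.015,0,1],[0,0,-0.03,0,1],[0,0,-0.05,0,1],[0,0,-0.07,0,1],[0,0,-0.09,0,1],[0,0,-0.11,0,1],[0,0,-0.125,0,1],[0,0,-0.135,0,1],[0,0,-0.135,0,1]]'; python3 - <<'E'
from h import *
from scipy.spatial.transform import Rotation as R
s=telemetry.state();r=R.from_quat(s['tcp_rot']).as_matrix();print(s['moment'])
print('to staging',r.T@(np.array([.427,.205,.1895])-s['tool_pos']),r.round(3))
E
```

```text
t: 5.37
tool_pos: [0.4629, -0.0079, 0.1929]
tcp_rot: [0.085, 0.996, 0.0, 0.002]
ft_force: [0.7, 0.3, -2.1]
gripper_width: 0.0213
gripper_force: 59.9
[2.60146045e-05 8.40783192e-02 1.46920314e-02]
to staging [0.07134298 0.2037414  0.00322672] [[-0.986  0.169  0.004]
 [ 0.169  0.986 -0.   ]
 [-0.004  0.001 -1.   ]]
```

```bash
python3 -m jog '[[0.005,0.01,0,-0.01,1],[0.015,0.03,0,-0.06,1],[0.024,0.06,0,-0.12,1],[0.034,0.09,0,-0.18,1],[0.044,0.12,0,-0.21,1],[0.056,0.15,0,-0.21,1],[0.063,0.172,0,-0.21,1],[0.067,0.183,0,-0.21,1],[0.067,0.183,0,-0.21,1],[0.067,0.183,0,-0.21,1]]'; python3 - <<'E'
from h import *
s=telemetry.state();print(s['tool_pos'],s['ft_force'],s['moment'])
im=[snap(c) for c in('top','scene','wrist')]
a=cv2.resize(im[0][150:250,150:300],(800,533),interpolation=2)
cv2.imwrite('pics/d1.png',a[:,:,::-1])
for c in('top','scene','wrist'):
  for l in('valve_eye','hook','pointer_tip'):
    for r in recognise(c,l)[:2]: print(c,l,round(r['p'],2),(np.array(r['extent'])*[640,400,640,400]).round(1))
cv2.imwrite('pics/d2.png',cv2.resize(im[2],(800,500))[:,:,::-1]);cv2.imwrite('pics/d3.png',cv2.resize(im[1][100:240,180:390],(800,533))[:,:,::-1])
E
```

```text
t: 6.2
tool_pos: [0.4261, 0.1838, 0.1901]
tcp_rot: [-0.021, 1.0, -0.001, -0.001]
ft_force: [0.5, -1.0, -2.1]
gripper_width: 0.0218
gripper_force: 59.9
[0.42608555 0.18378779 0.19007899] [ 0.53522227 -0.99664995 -2.07097653] [ 0.02675563  0.11829346 -0.01934051]
top valve_eye 0.92 [229.5 185.7 253.1 216.2]
top valve_eye 0.75 [457.4 185.3 481.9 251. ]
top pointer_tip 0.61 [149.5 154.5 247.1 221.9]
top pointer_tip 0.43 [309.9 236.2 330.6 254.3]
scene valve_eye 0.72 [444.9 219.8 464.6 265.6]
scene valve_eye 0.58 [236.1 236.7 255.6 243.9]
scene pointer_tip 0.3 [301.5 244.2 317.2 257.9]
wrist valve_eye 0.81 [301.1 194.5 348.8 299.2]
wrist valve_eye 0.19 [ 69.5 108.4 143.2 159.3]
```

View pics/d1.png

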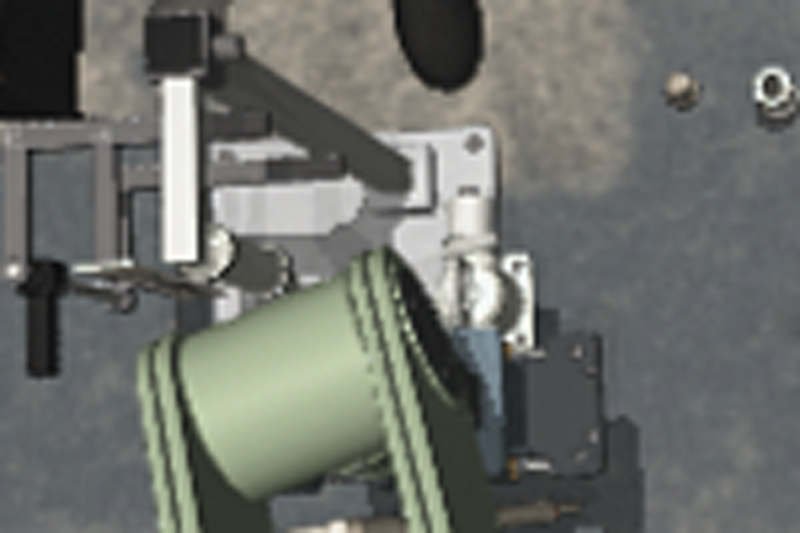

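Top view: the valve hangs in the gripper with its eye at crop (485,290) and the cap at (470,210). The green wrist cylinder spans crop (140–390, 250–500), left of the tool, so I need its height before coming near the scale (210–290, 255–300).

View pics/d3.png

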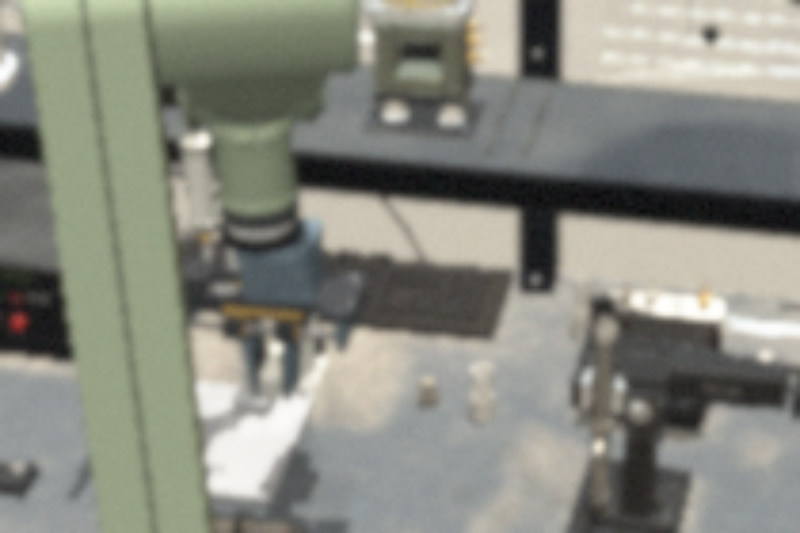

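View pics/d2.png

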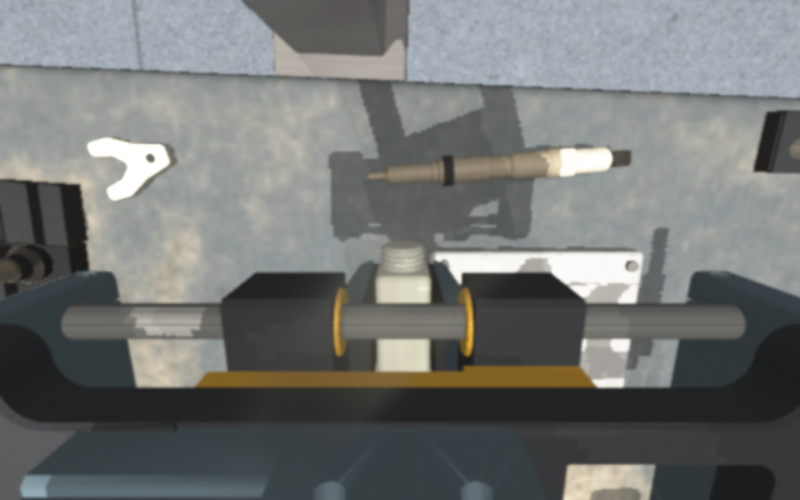

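```bash
python3 - <<'E'
from h import *
f=lambda u,v,z:atz('top',u/5.333+150,v/5.333+150,z).round(3)
for z in(.3,.4,.5,.6):print(z,f(170,330,z),f(380,250,z),f(140,350,z),'scale',f(210,255,z))
print(telemetry.state()['joint_pos'].round(3))
E
```

```text
0.3 [0.469 0.317 0.3  ] [0.51  0.206 0.3  ] [0.459 0.333 0.3  ] scale [0.509 0.297 0.3  ]
0.4 [0.459 0.279 0.4  ] [0.496 0.178 0.4  ] [0.45  0.294 0.4  ] scale [0.495 0.261 0.4  ]
0.5 [0.45  0.242 0.5  ] [0.483 0.151 0.5  ] [0.441 0.255 0.5  ] scale [0.482 0.225 0.5  ]
0.6 [0.44  0.204 0.6  ] [0.47  0.123 0.6  ] [0.432 0.216 0.6  ] scale [0.469 0.189 0.6  ]
[ 0.381  0.186  1.879  0.     1.076 -1.229]
```

```bash
python3 - <<'E'
from h import *
from scipy.spatial.transform import Rotation as R
s=telemetry.state();r=R.from_quat(s['tcp_rot']).as_matrix();T=s['tool_pos']
o,d=ray('wrist',404/1.25,274/1.25);dt=r.T@d;ot=r.T@(o-T);print('block front edge in tool',ot+dt*(-.006-ot[2])/dt[2])
o,d=ray('wrist',404/1.25,243/1.25);dt=r.T@d;ot=r.T@(o-T);print('stub tip in tool',ot+dt*(0.0-ot[2])/dt[2])
P=lambda x,y,z:(proj('top',T+r@[x,y,z])-150)*5.333
print('cap end top',P(-.136,0,-.004),'ring front/back top',P(-.05,0,-.028),P(-.094,0,-.028),'ring top',P(-.072,0,-.05))
print('footR corner back',P(-.101,-.025,.048),'front',P(-.043,-.025,.048))
X=T+r@[-.072,0,-.028]; c,sn=np.cos(.04),np.sin(.04); dd=X-[.497,.2657,.215]; print('eye in hook',c*dd[0]+sn*dd[1],-sn*dd[0]+c*dd[1],dd[2]); print(r.round(3))
import time
print(s['ft_force'],s['moment'])
E
```

```text
block front edge in tool [ 0.02143879  0.00095421 -0.006     ]
stub tip in tool [0.03237409 0.0009676  0.        ]
cap end top [460.59431569 181.29253593] ring front/back top [454.73295458 325.0979824 ] [452.59790983 247.78859291] ring top [444.12929612 281.99877892]
footR corner back [524.12367064 250.00179319] front [527.17381985 346.11561122]
eye in hook -0.0012736553590516465 -0.0791650668485023 0.004004467703734804
[[-0.999 -0.04   0.   ]
 [-0.04   0.999  0.   ]
 [-0.     0.    -1.   ]]
[-0.24848992  0.18858256 -1.66075348] [0.05111199 0.14456338 0.02209914]
```

```bash
python3 -m jog '[[-0.001,0.008,0.001,0,1],[-0.001,0.018,0.0015,0,1],[-0.001,0.028,0.0015,0,1],[-0.001,0.038,0.0015,0,1],[-0.001,0.045,0.0015,0,1],[-0.001,0.049,0.0015,0,1],[-0.001,0.049,0.0015,0,1],[-0.001,0.049,0.0015,0,1],[-0.001,0.049,0.0015,0,1],[-0.001,0.049,0.0015,0,1]]'; cat > st.py <<'E'
from h import *
from scipy.spatial.transform import Rotation as R
s=telemetry.state();r=R.from_quat(s['tcp_rot']).as_matrix();T=s['tool_pos']
X=T+r@[-.072,0,-.028]; c,sn=np.cos(.04),np.sin(.04); dd=X-[.497,.2657,.215]
print('eye in unloaded hook',(c*dd[0]+sn*dd[1]).round(4),(-sn*dd[0]+c*dd[1]).round(4),dd[2].round(4),'F',s['ft_force'].round(2),'M',s['moment'].round(3))
E
python3 st.py; python3 - <<'E'
from h import *
im=snap('top');cv2.imwrite('pics/e1.png',cv2.resize(im[160:240,160:280],(800,533),interpolation=2)[:,:,::-1])
for l in('hook','valve_eye','scale_stand'):
    for r in recognise('top',l)[:2]: print(l,round(r['p'],2),(np.array(r['extent'])*[640,400,640,400]).round(1))
E
```

```text
t: 7.63
tool_pos: [0.4259, 0.2325, 0.1895]
tcp_rot: [-0.02, 1.0, -0.0, -0.0]
ft_force: [-0.0, -0.2, -1.5]
gripper_width: 0.0218
gripper_force: 59.9
eye in unloaded hook -0.0004 -0.0303 0.0024 F [-0.   -0.24 -1.49] M [ 0.015  0.147 -0.015]
valve_eye 0.83 [214.6 187.2 233.1 215.9]
valve_eye 0.74 [459.8 181.  482.6 252.8]
scale_stand 0.77 [146.7 152.5 243.3 220.9]
```

View pics/e1.png

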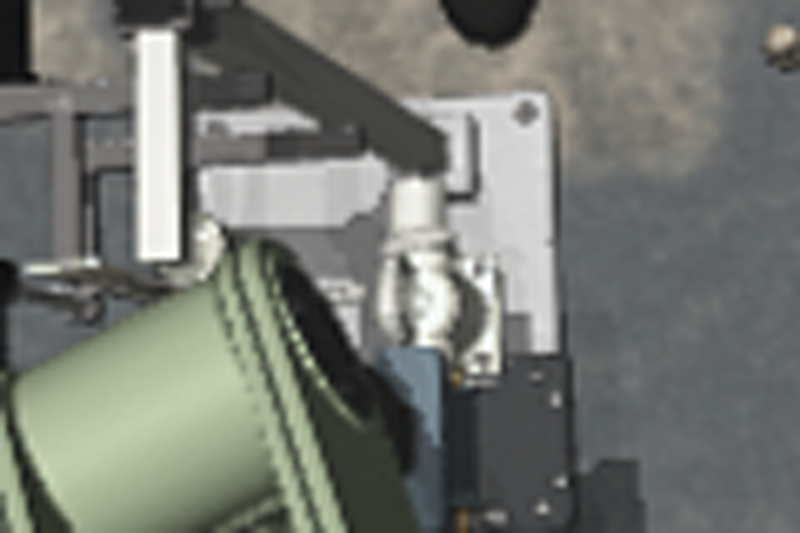

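Top view: cap end at crop (418,180), barrel around (425,295), eye ring leaning left of it at about (400,290). The wrist housing edge at (240–400, 240–400) stays in front of the scale tube. I'll check these against the projection.

```bash
python3 - <<'E'
from h import *
from scipy.spatial.transform import Rotation as R
s=telemetry.state();r=R.from_quat(s['tcp_rot']).as_matrix();T=s['tool_pos']
P=lambda X:((proj('top',X)-160)*6.667).round(0)
t=lambda x,y,z:P(T+r@[x,y,z])
print('cap end top',t(-.136,0,-.015),'barrel mid',t(-.072,0,-.0),'ring c',t(-.072,0,-.028),'ring top',t(-.072,0,-.05),'footR',t(-.101,-.025,.048),t(-.043,-.025,.048))
S=lambda x,y,z:P([.497+x*.999-y*.04,.2657+x*.04+y*.999,z])
print('hook tip',S(0,-.02,.226),S(0,-.009,.226),'arm front',S(0,-.011,.43),S(0,.011,.43),'plate corners',S(.13,-.06,.014),'tube',S(0,-.0145,.296),S(0,-.0145,.4))
E
```

```text
cap end top [398. 161.] barrel mid [411. 302.] ring c [394. 296.] ring top [380. 290.] footR [488. 250.] [491. 370.]
hook tip [366. 294.] [341. 296.] arm front [185. 236.] [126. 240.] plate corners [550.  91.] tube [305. 277.] [221. 246.]
```

```bash
python3 -m jog '[[-0.002,0.002,0,0,1],[-0.003,0.005,0,0,1],[-0.003,0.008,0,0,1],[-0.003,0.011,0,0,1],[-0.003,0.014,0,0,1],[-0.003,0.016,0,0,1],[-0.003,0.018,0,0,1],[-0.003,0.018,0,0,1],[-0.003,0.018,0,0,1],[-0.003,0.018,0,0,1]]'; python3 st.py
```

```text
t: 8.67
tool_pos: [0.4281, 0.2509, 0.1894]
tcp_rot: [-0.02, 1.0, -0.0, -0.0]
ft_force: [-0.0, 0.5, -1.0]
gripper_width: 0.0218
gripper_force: 59.9
eye in unloaded hook 0.0026 -0.012 0.0024 F [-0.05  0.51 -1.  ] M [0.055 0.141 0.016]
```

```bash
python3 -m jog '[[0,0.002,0,0,1],[0,0.005,0,0,1],[0,0.008,0,0,1],[0,0.011,0,0,1],[0,0.013,0,0,1],[0,0.0145,0,0,1],[0,0.0145,0,0,1],[0,0.0145,0,0,1],[0,0.0145,0,0,1],[0,0.0145,0,0,1]]'; python3 st.py
```

```text
t: 9.5
tool_pos: [0.4276, 0.2654, 0.1894]
tcp_rot: [-0.02, 1.0, -0.0, 0.0]
ft_force: [-0.8, 0.2, -0.9]
gripper_width: 0.0219
gripper_force: 59.9
eye in unloaded hook 0.0026 0.0024 0.0024 F [-0.81  0.2  -0.95] M [0.005 0.177 0.002]
```

```bash
python3 -m jog '[[0,0,0.002,0,1],[0,0,0.005,0,1],[0,0,0.008,0,1],[0,0,0.01,0,1],[0,0,0.012,0,1],[0,0,0.014,0,1],[0,0,0.014,0,1],[0,0,0.014,0,1],[0,0,0.014,0,1],[0,0,0.014,0,1]]'; python3 - <<'E'
from h import *
F=[]
for i in range(6):
    snap('top'); s=telemetry.state(); F.append(np.r_[s['ft_force'],s['moment']])
print(np.mean(F,0).round(3),np.std(F,0).round(3))
for l in('hook','pointer_tip','index_tab'):
    for r in recognise('top',l)[:2]: print(l,round(r['p'],2),(np.array(r['extent'])*[640,400,640,400]).round(1))
E
python3 -m jog '[[0,0,0.001,0,1],[0,0,0.002,0,1],[0,0,0.0035,0,1],[0,0,0.005,0,1],[0,0,0.0065,0,1],[0,0,0.008,0,1],[0,0,0.0095,0,1],[0,0,0.011,0,1],[0,0,0.012,0,1],[0,0,0.012,0,1]]'; python3 - <<'E'
from h import *
F=[]
for i in range(6):
    snap('top'); s=telemetry.state(); F.append(np.r_[s['ft_force'],s['moment']])
print(s['tool_pos'],np.mean(F,0).round(3),np.std(F,0).round(3))
E
```

```text
t: 10.33
tool_pos: [0.4277, 0.2655, 0.1756]
tcp_rot: [-0.02, 1.0, 0.0, 0.0]
ft_force: [-0.1, -0.9, -1.5]
gripper_width: 0.0222
gripper_force: 59.9
[ 0.099  0.135 -1.724  0.035  0.155 -0.004] [0.408 0.272 0.453 0.044 0.044 0.036]
hook 0.55 [205.8 185.2 226.5 219.4]
hook 0.47 [294.4 161.9 300.1 169.5]
index_tab 0.59 [152.4 199.3 162.5 214.4]
t: 11.62
tool_pos: [0.4276, 0.2655, 0.1633]
tcp_rot: [-0.02, 1.0, 0.0, 0.0]
ft_force: [0.7, -0.6, -1.8]
gripper_width: 0.022
gripper_force: 59.9
[0.42763339 0.26548697 0.16355852] [-0.645 -0.229 -0.761  0.014  0.085  0.018] [0.267 0.245 0.638 0.03  0.023 0.032]
```

```bash
cat > av.py <<'E'
from h import *
F=[]
for i in range(20):
    viewer.capture('top'); s=telemetry.state(); F.append(np.r_[s['ft_force'],s['moment']])
m=np.mean(F,0);print(s['t'],s['tool_pos'],m.round(3),(np.std(F,0)/20**.5).round(3))
print('drop since contact mm',(.215-.014-s['tool_pos'][2]-.028)*1e3,'remaining mm by Fz',-m[2]*10,'by My',m[4]/.072*10)
E
python3 -m jog '[[0,0,0.001,0,1],[0,0,0.002,0,1],[0,0,0.003,0,1],[0,0,0.004,0,1],[0,0,0.005,0,1],[0,0,0.006,0,1],[0,0,0.007,0,1],[0,0,0.007,0,1],[0,0,0.007,0,1],[0,0,0.007,0,1]]'; python3 av.py
```

```text
t: 12.75
tool_pos: [0.4277, 0.2655, 0.1565]
tcp_rot: [-0.02, 1.0, 0.0, 0.0]
ft_force: [-0.5, 0.8, -0.5]
gripper_width: 0.0218
gripper_force: 59.9
13.75 [0.42763646 0.26547588 0.15647351] [ 0.377 -0.026 -0.171  0.034 -0.005 -0.007] [0.084 0.113 0.138 0.006 0.009 0.008]
drop since contact mm 16.52648820509783 remaining mm by Fz 1.7068347848174419 by My -0.7496761602480945
```

```bash
python3 -m jog '[[0,0,0,0,1],[0,0,0,0,1],[0,0,0,0,1],[0,0,0,0,1],[0,0,0,0,1],[0,0,0,0,1],[0,0,0,0,1],[0,0,0,0,1],[0,0,0,0,1],[0,0,0,0,1]]' 20;python3 -m jog '[[0,0,0,0,1],[0,0,0,0,1],[0,0,0,0,1],[0,0,0,0,1],[0,0,0,0,1],[0,0,0,0,1],[0,0,0,0,1],[0,0,0,0,1],[0,0,0,0,1],[0,0,0,0,1]]' 3; python3 av.py
```

```text
t: 14.58
tool_pos: [0.4276, 0.2655, 0.1565]
tcp_rot: [-0.02, 1.0, 0.0, 0.0]
ft_force: [-1.6, 0.3, -0.2]
gripper_width: 0.0218
gripper_force: 20.0
t: 15.42
tool_pos: [0.4276, 0.2655, 0.1565]
tcp_rot: [-0.02, 1.0, 0.0, 0.0]
ft_force: [0.2, 0.8, 0.0]
gripper_width: 0.0218
gripper_force: 3.0
16.4167 [0.42759099 0.2654828  0.15645663] [-0.41   0.351 -0.336  0.073  0.06   0.034] [0.099 0.094 0.12  0.007 0.008 0.008]
drop since contact mm 16.54336617016613 remaining mm by Fz 3.3603212819035244 by My 8.317555643524356
```

```bash
python3 -m jog '[[0,0,0.0005,0,1],[0,0,0.001,0,1],[0,0,0.0015,0,1],[0,0,0.002,0,1],[0,0,0.002,0,1],[0,0,0.002,0,1],[0,0,0.002,0,1],[0,0,0.002,0,1],[0,0,0.002,0,1],[0,0,0.002,0,1]]';  python3 av.py
```

```text
t: 17.25
tool_pos: [0.4276, 0.2655, 0.1545]
tcp_rot: [-0.02, 1.0, 0.0, 0.0]
ft_force: [-1.7, 1.4, 0.7]
gripper_width: 0.0219
gripper_force: 3.0
18.25 [0.42760532 0.26547441 0.15445257] [-0.381  0.228  0.044  0.057  0.062  0.03 ] [0.082 0.101 0.128 0.007 0.006 0.007]
drop since contact mm 18.547425777981626 remaining mm by Fz -0.44490482073367066 by My 8.596864869758429
```

```bash
python3 -m jog '[[0,0,0,0,0.77],[0,0,0,0,0.76],[0,0,0,0,0.755],[0,0,0,0,0.75],[0,0,0,0,0.74],[0,0,0,0,0.73],[0,0,0,0,0.71],[0,0,0,0,0.68],[0,0,0,0,0.65],[0,0,0,0,0.6]]';  python3 -m jog '[[0,0,0,0,0.55],[0,0,0,0,0.5],[0,0,0,0,0.5],[0,0,0,0,0.5],[0,0,0,0,0.5],[0,0,0,0,0.5],[0,0,0,0,0.5],[0,0,0,0,0.5],[0,0,0,0,0.5],[0,0,0,0,0.5]]'; python3 - <<'E'
from h import *
im=snap('wrist');a=cv2.resize(im[140:400,200:440],(433,469));im2=snap('top');b=cv2.resize(im2[165:235,150:205+0],(368,469),interpolation=2)
cv2.imwrite('pics/g.png',np.hstack([a,b])[:,:600+201,::-1])
for l in('index_tab','index','pointer_tip','valve'):
    for r in recognise('top',l)[:2]: print(l,round(r['p'],2),(np.array(r['extent'])*[640,400,640,400]).round(1))
E
```

```text
t: 19.08
tool_pos: [0.4276, 0.2655, 0.1545]
tcp_rot: [-0.02, 1.0, 0.0, 0.0]
ft_force: [-0.9, -1.3, -1.5]
gripper_width: 0.0354
gripper_force: 0.0
t: 19.92
tool_pos: [0.4276, 0.2655, 0.1545]
tcp_rot: [-0.02, 1.0, 0.0, 0.0]
ft_force: [0.9, -0.5, 0.9]
gripper_width: 0.0457
gripper_force: 0.0
index_tab 0.55 [155.3 197.3 163.4 218.3]
index 0.64 [152.7 200.2 159.9 219.2]
valve 0.63 [458.8 181.8 482.6 251.2]
```

```bash
python3 - <<'E'
from h import *
for c in('wrist','scene'):
  viewer.capture(c)
  for l in('valve_port','valve','hook','index_tab','pointer_tip'):
    for r in recognise(c,l)[:2]: print(c,l,round(r['p'],2),(np.array(r['extent'])*[640,400,640,400]).round(1))
from scipy.spatial.transform import Rotation as R
s=telemetry.state();r=R.from_quat(s['tcp_rot']).as_matrix();T=s['tool_pos']
im=viewer.capture('wrist').mean(2)
print(proj('wrist',T+r@[.021,-.011,-.006]),proj('wrist',T+r@[.021,.011,-.006]))
for v in(225,235): print(im[v,290:360].astype(int))
print(im[180:250,323].astype(int))
E
```

```text
wrist valve_port 0.65 [284.8 192.6 357.3 291.9]
wrist valve_port 0.27 [196.5 113.1 431.4 145.5]
wrist valve 0.63 [286.1 190.7 356.4 295.2]
scene valve_port 0.57 [444.6 218.2 462.6 268. ]
scene valve_port 0.46 [228.2 195.6 246.8 209.6]
scene valve 0.63 [230.  192.1 244.8 209.5]
scene valve 0.58 [444.9 221.8 464.2 269.4]
[298.55086424 220.08180149] [343.91666004 220.06534531]
[247 247 247 247 247 246 247 247 247 244 230 203 193 201 209 214 217 217
 218 218 218 218 218 217 216 216 216 216 217 219 220 221 221 220 220 220
 220 219 219 219 220 220 220 221 222 223 224 224 224 224 222 216 207 191
 177 174 176 177 178 178 178 178 178 177 177 178 177 177 177 170]
[247 247 247 247 247 247 247 247 247 244 232 208 196 202 210 216 218 220
 220 220 221 220 220 220 220 219 219 220 221 222 224 225 225 224 224 224
 223 223 223 223 224 224 223 225 226 227 228 228 228 226 223 217 208 191
 175 174 175 176 176 176 176 177 177 178 177 177 177 177 175 168]
[101 101 101 101 102 102 103 102 103 103 104 106 111 115 118 118 120 123
 134 157 178 182 187 196 195 191 188 196 202 197 193 197 199 192 187 194
 195 182 161 152 167 189 204 213 217 220 223 224 224 225 226 226 226 225
 224 224 224 224 224 224 222 208 164 114  94  96 103 105 104 107]
```

The valve hangs: the port block edges in the wrist picture (columns 301–343, front row 221) are where they were in the grip. I'll back out toward the robot.

```bash
python3 -m jog '[[0.005,0,0,0,0.5],[0.015,0,0,0,0.5],[0.025,0,0,0,0.5],[0.04,0,0,0,0.5],[0.055,0,0,0,0.5],[0.07,0,0,0,0.5],[0.09,0,0,0,0.5],[0.1,0,0,0,0.5],[0.1,0,0,0,0.5],[0.1,0,0,0,0.5]]'; python3 -m jog '[[0,0.01,-0.03,0,0.5],[0,0.025,-0.05,0,0.5],[0,0.04,-0.07,0,0.5],[0,0.06,-0.09,0,0.5],[0,0.08,-0.11,0,0.5],[0,0.1,-0.13,0,0.5],[0,0.115,-0.138,0,0.5],[0,0.122,-0.141,0,0.5],[0,0.122,-0.141,0,0.5],[0,0.122,-0.141,0,0.5]]'; python3 - <<'E'
from h import *
from scipy.spatial.transform import Rotation as R
s=telemetry.state();r=R.from_quat(s['tcp_rot']).as_matrix();T=s['tool_pos'];print(T)
im={c:snap(c,'k_%s.png'%c) for c in('wrist','top','scene')}
for c in im:
  for l in('index_tab','index','index_blade','pointer_tip','hook','valve'):
    for q in recognise(c,l)[:2]: print(c,l,round(q['p'],2),(np.array(q['extent'])*[640,400,640,400]).round(1))
print('tab front-top pred wrist',proj('wrist',[.4495,.391,.298]))
print('to grip',r.T@(np.array([.4505,.391,.296])-T))
a=cv2.resize(im['wrist'][100:400,160:480],(426,400),interpolation=2);b=cv2.resize(im['top'][160:235,150:218],(362,400),interpolation=2)
cv2.imwrite('pics/k.png',np.hstack([a,b])[:,:,::-1])
E
```

```text
t: 21.7
tool_pos: [0.3275, 0.2616, 0.1547]
tcp_rot: [-0.021, 1.0, 0.0, 0.001]
ft_force: [0.1, 1.3, 0.3]
gripper_width: 0.0457
gripper_force: 0.0
t: 22.53
tool_pos: [0.323, 0.3828, 0.2945]
tcp_rot: [-0.02, 1.0, -0.001, -0.0]
ft_force: [0.2, -0.0, -0.6]
gripper_width: 0.0457
gripper_force: 0.0
[0.3229606  0.38283718 0.29451156]
top index_tab 0.72 [150.5 196.7 164.4 223.3]
top index 0.52 [152.9 198.  160.8 220.3]
top index_blade 0.54 [154.9 200.1 162.6 220.6]
top valve 0.74 [459.6 181.9 486.9 254.9]
top valve 0.7 [207.3 185.  230.1 242. ]
scene pointer_tip 0.4 [229.8 165.2 237.6 176.3]
scene hook 0.49 [233.6 163.2 236.1 179.4]
scene hook 0.19 [218.9 124.7 262.6 232.8]
scene valve 0.7 [442.9 220.  466.6 267. ]
scene valve 0.61 [229.7 178.  244.8 207.1]
tab front-top pred wrist [325.71355044 448.95552243]
to grip [-0.12776334  0.00301551 -0.00160669]
```

View pics/k.png

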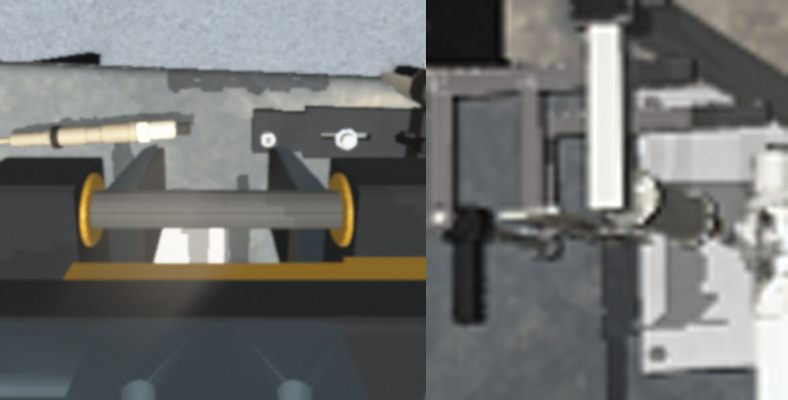

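Combined view: the tab is at top px columns 155–161, rows 199–221, matching the prediction, and the valve hangs at the hook. Moving in on the tab from the front.

```bash
python3 -m jog '[[-0.015,0.003,-0.0015,0,0.5],[-0.035,0.003,-0.0015,0,0.5],[-0.055,0.003,-0.0015,0,0.5],[-0.075,0.003,-0.0015,0,0.5],[-0.09,0.003,-0.0015,0,0.5],[-0.105,0.003,-0.0015,0,0.5],[-0.118,0.003,-0.0015,0,0.5],[-0.127,0.003,-0.0015,0,0.5],[-0.127,0.003,-0.0015,0,0.5],[-0.127,0.003,-0.0015,0,0.5]]' 20; python3 -m jog '[[0,0,0,0,0.7],[0,0,0,0,0.85],[0,0,0,0,0.95],[0,0,0,0,1],[0,0,0,0,1],[0,0,0,0,1],[0,0,0,0,1],[0,0,0,0,1],[0,0,0,0,1],[0,0,0,0,1]]' 20
```

```text
t: 24.42
tool_pos: [0.4495, 0.3914, 0.2967]
tcp_rot: [-0.02, 1.0, -0.0, -0.0]
ft_force: [-0.3, 0.1, 0.6]
gripper_width: 0.0455
gripper_force: 0.0
t: 25.25
tool_pos: [0.4492, 0.3923, 0.2972]
tcp_rot: [-0.02, 1.0, 0.001, -0.0]
ft_force: [-2.5, 4.6, 1.3]
gripper_width: 0.0115
gripper_force: 20.0
```

```bash
python3 -m jog '[[0,0,-0.001,0,1],[0,0,-0.002,0,1],[0,0,-0.003,0,1],[0,0,-0.004,0,1],[0,0,-0.004,0,1],[0,0,-0.004,0,1],[0,0,-0.004,0,1],[0,0,-0.004,0,1],[0,0,-0.004,0,1],[0,0,-0.004,0,1]]'; python3 - <<'E'
from h import *
for z in(.25,.27,.29,.31): print(z,atz('top',158.3,218,z))
F=[]
for i in range(5): viewer.capture('top');s=telemetry.state();F.append(s['ft_force'])
print(np.mean(F,0),s['tool_pos'],s['gripper_width'])
E
```

```text
t: 26.08
tool_pos: [0.4492, 0.3923, 0.3004]
tcp_rot: [-0.02, 1.0, 0.001, -0.001]
ft_force: [-1.0, 5.3, -3.2]
gripper_width: 0.0116
gripper_force: 20.0
0.25 [0.45701668 0.40508343 0.25      ]
0.27 [0.45536542 0.39640156 0.27      ]
0.29 [0.45371417 0.3877197  0.29      ]
0.31 [0.45206291 0.37903783 0.31      ]
[-1.49887696  5.00714036 -2.48831568] [0.4491889  0.39231304 0.30037978] 0.011791730226991919
```

```bash
python3 -m jog '[[0,0,-0.001,0,1],[0,0,-0.002,0,1],[0,0,-0.003,0,1],[0,0,-0.004,0,1],[0,0,-0.005,0,1],[0,0,-0.006,0,1],[0,0,-0.006,0,1],[0,0,-0.006,0,1],[0,0,-0.006,0,1],[0,0,-0.006,0,1]]'; python3 - <<'E'
from h import *
F=[]
for i in range(5): viewer.capture('top');s=telemetry.state();F.append(s['ft_force'])
print(np.mean(F,0),s['tool_pos'],s['gripper_width'])
E
```

```text
t: 27.17
tool_pos: [0.4492, 0.3922, 0.3015]
tcp_rot: [-0.02, 1.0, -0.001, -0.003]
ft_force: [4.1, 8.4, -19.3]
gripper_width: 0.0119
gripper_force: 20.0
[  2.8003731    8.45073272 -19.76320488] [0.44920725 0.39221809 0.30150289] 0.011749044910768504
```

```bash
python3 -m jog '[[0,0,0.003,0,1],[0,0,0.006,0,1],[0,0,0.009,0,1],[0,0,0.012,0,1],[0,0,0.015,0,1],[0,0,0.018,0,1],[0,0,0.021,0,1],[0,0,0.0245,0,1],[0,0,0.0245,0,1],[0,0,0.0245,0,1]]'; python3 - <<'E'
from h import *
F=[]
for i in range(5): viewer.capture('top');s=telemetry.state();F.append(s['ft_force'])
print(np.mean(F,0),s['tool_pos'],s['gripper_width'])
a=cv2.resize(cv2.imread('pics/d2.png'),(640,400),interpolation=cv2.INTER_AREA)
g=cv2.imread('pics/g.png')[:,:433]; b=np.zeros_like(a); b[140:400,200:440]=cv2.resize(g,(240,260),interpolation=cv2.INTER_AREA)
A=cv2.cvtColor(a,6);B=cv2.cvtColor(b,6)
for im in(A,B):
    print(im[225,290:356].astype(int).tolist()); print(im[185:240,323].tolist())
m=np.zeros_like(A);m[192:243,300:346]=255
W=np.eye(2,3,dtype=np.float32)
try: print(cv2.findTransformECC(A,B,W,cv2.MOTION_AFFINE,(3,200,1e-6),None,3))
except Exception as e: print(e)
m2=m[192:243,300:346]
try: 
  T=A[190:244,298:348];print(cv2.findTransformECC(T,B,np.float32([[1,0,298],[0,1,190]]),cv2.MOTION_AFFINE,(3,200,1e-6),None,3))
except Exception as e: print(e)
E
```

```text
t: 28.25
tool_pos: [0.4492, 0.3923, 0.2822]
tcp_rot: [-0.02, 1.0, 0.001, -0.0]
ft_force: [-1.7, 5.6, -1.9]
gripper_width: 0.0119
gripper_force: 20.0
[-1.7451581   5.01574679 -1.39288394] [0.44920685 0.39230852 0.2822666 ] 0.011948874941327473
[84, 84, 84, 81, 78, 74, 72, 73, 78, 91, 126, 155, 176, 189, 198, 202, 205, 206, 206, 206, 206, 206, 206, 206, 206, 206, 206, 207, 208, 209, 211, 212, 212, 212, 212, 212, 212, 211, 212, 212, 212, 212, 213, 215, 216, 217, 217, 218, 218, 217, 213, 206, 194, 172, 127, 83, 53, 42, 41, 44, 50, 57, 63, 65, 66, 66]
[98, 98, 98, 98, 98, 98, 100, 105, 109, 111, 112, 113, 117, 128, 147, 170, 178, 182, 186, 184, 178, 178, 186, 195, 191, 189, 196, 204, 200, 192, 186, 182, 171, 156, 145, 156, 175, 191, 202, 208, 212, 215, 217, 217, 216, 217, 217, 217, 217, 217, 217, 217, 217, 217, 217]
[248, 248, 248, 248, 248, 248, 248, 248, 248, 244, 230, 208, 200, 206, 214, 218, 221, 222, 222, 222, 222, 222, 222, 222, 221, 221, 221, 221, 222, 223, 223, 225, 225, 225, 225, 224, 224, 224, 224, 224, 224, 224, 224, 225, 226, 227, 228, 229, 229, 227, 225, 220, 211, 195, 181, 177, 178, 179, 179, 180, 179, 180, 180, 180, 179, 179]
[102, 103, 103, 104, 104, 105, 107, 112, 117, 120, 121, 122, 126, 138, 160, 178, 186, 191, 197, 198, 194, 192, 198, 203, 201, 197, 199, 200, 195, 192, 197, 196, 183, 165, 159, 172, 193, 209, 217, 222, 225, 227, 228, 229, 230, 231, 231, 230, 229, 229, 229, 229, 229, 228, 228]
OpenCV(4.12.0) /io/opencv/modules/video/src/ecc.cpp:589: error: (-7:Iterations do not converge) The algorithm stopped before its convergence. The correlation is going to be minimized. Images may be uncorrelated or non-overlapped in function 'findTransformECC'

(0.7128405465566547, array([[ 7.7954507e-01,  3.3255678e-01,  2.9988458e+02],
       [-3.8388543e-02,  9.5680118e-01,  1.9252925e+02]], dtype=float32))
```

```bash
python3 -m jog '[[0,0,0,0,0.95],[0,0,0,0,0.85],[0,0,0,0,0.7],[0,0,0,0,0.55],[0,0,0,0,0.5],[0,0,0,0,0.5],[0,0,0,0,0.5],[0,0,0,0,0.5],[0,0,0,0,0.5],[0,0,0,0,0.5]]'; python3 -m jog '[[0.01,0,0,0,0.5],[0.025,0,0,0,0.5],[0.04,0,0,0,0.5],[0.06,0,0,0,0.5],[0.08,0,0,0,0.5],[0.1,0,0,0,0.5],[0.115,0,0,0,0.5],[0.125,0,0,0,0.5],[0.13,0,0,0,0.5],[0.13,0,0,0,0.5]]'; python3 -m jog '[[0,0.02,0,0,0.5],[0,0.05,0,0,0.5],[0,0.08,0,0,0.5],[0,0.11,0,0,0.5],[0,0.14,0,0,0.5],[0,0.17,0,0,0.5],[0,0.19,0,0,0.5],[0,0.2,0,0,0.5],[0,0.2,0,0,0.5],[0,0.2,0,0,0.5]]'; python3 - <<'E'
from h import *
print(telemetry.state()['tool_pos'])
for c in('scene','top'):
  im=snap(c,'z_%s.png'%c)
  for l in('index_tab','index','index_blade','pointer_tip','hook','valve','valve_eye'):
    for q in recognise(c,l)[:2]: print(c,l,round(q['p'],2),(np.array(q['extent'])*[640,400,640,400]).round(1))
S=lambda x,y,z:[.497+x*.999-y*.04,.2657+x*.04+y*.999,z]
print('ptr',proj('scene',S(0,.066,.2715)),'tab',proj('scene',S(-.047,.125,.2715)),'blade',proj('scene',S(0,.09,.2715)),'eye',proj('scene',S(0,0,.1825)),'eye top',proj('top',S(0,0,.1825)))
E
```

```text
t: 29.33
tool_pos: [0.4496, 0.3913, 0.2825]
tcp_rot: [-0.02, 1.0, -0.0, 0.0]
ft_force: [-0.5, -0.2, 0.8]
gripper_width: 0.0451
gripper_force: 0.0
t: 30.17
tool_pos: [0.3189, 0.3863, 0.2827]
tcp_rot: [-0.021, 1.0, 0.0, 0.0]
ft_force: [0.6, -0.3, 0.7]
gripper_width: 0.0455
gripper_force: 0.0
t: 31.0
tool_pos: [0.3121, 0.5856, 0.2818]
tcp_rot: [-0.02, 1.0, -0.001, -0.0]
ft_force: [0.6, 0.3, 0.1]
gripper_width: 0.0457
gripper_force: 0.0
[0.31212649 0.58555993 0.28182788]
scene index_tab 0.41 [195.2 156.8 214.1 169.3]
scene index_tab 0.23 [196.5 113.7 261.5 234.6]
scene pointer_tip 0.58 [234.4 165.1 235.9 171.5]
scene pointer_tip 0.54 [226.1 184.7 244.5 211. ]
scene valve 0.86 [442.7 221.9 464.3 268.7]
scene valve 0.55 [228.8 179.7 245.9 212.2]
scene valve_eye 0.67 [227.2 182.6 244.  210.7]
scene valve_eye 0.62 [443.8 218.7 463.8 267.8]
top index_tab 0.51 [155.7 201.5 163.4 221.6]
top index 0.43 [158.6 197.3 161.5 220.3]
top index 0.2 [208.2 188.3 227.1 238.6]
top index_blade 0.66 [158.2 198.5 162.5 218.6]
top valve 0.87 [460.7 180.  487.1 251.7]
top valve 0.77 [208.6 185.8 230.1 240.7]
top valve_eye 0.68 [458.7 183.5 484.1 252.8]
top valve_eye 0.58 [209.9 187.7 228.3 241.7]
ptr [217.80453994 164.68776866] tab [198.26568197 169.9046612 ] blade [211.67505041 164.18960495] eye [237.07203978 185.73861547] eye top [212.52407076 206.03645927]
```

```bash
python3 - <<'E'
from h import *
ims=[viewer.capture('scene').astype(float) for _ in range(6)]
g=np.mean(ims,0).mean(2)
print('cols',list(range(194,244,2)))
for v in range(150,182): print(v,g[v,194:244:2].astype(int))
E
```

```text
cols [194, 196, 198, 200, 202, 204, 206, 208, 210, 212, 214, 216, 218, 220, 222, 224, 226, 228, 230, 232, 234, 236, 238, 240, 242]
150 [113 116 122 180 170 111 108 115 123 134 163 123  65 147 180 185 190 171
 165 171 158 160 151 148 140]
151 [113 116 120 173 155 101 111 119 144 159 176 122  59 144 180 182 192 179
 169 173 156 148 145 147 143]
152 [115 116 116 135 122 100 114 124 164 177 187 145  65 139 179 178 191 185
 174 173 157 148 147 147 145]
153 [114 114 113 109 101 107 116 126 174 185 189 164  77 134 180 176 191 188
 175 173 160 157 158 148 148]
154 [112 113 114 110 109 114 117 125 169 187 188 173  88 128 176 175 191 188
 175 173 162 163 169 149 150]
155 [109 112 114 116 120 116 117 121 158 188 189 179  95 121 173 177 190 188
 174 175 163 165 171 150 150]
156 [109 112 114 116 122 114 118 116 149 186 188 178  97 111 170 181 192 189
 173 174 165 163 170 150 151]
157 [109 111 114 114 123 114 117 111 140 184 187 178  96 101 167 184 192 188
 173 177 177 167 170 151 149]
158 [109 113 113 111 125 111 113  98 127 182 187 176  99  93 162 185 192 187
 171 173 183 164 166 151 149]
159 [1
[... 1754 characters left out ...]
 181 168 152 123  98  96  99
  98 108 125  96  93  96 104]
176 [178 178 158  75  40 110 124 137 140 111 158 183 168 161 125  77  77  78
  76  97 120  85  84  90  99]
177 [177 179 168  97  34 106 130 151 127  91 157 184 167 162 122  72  69  71
  69 102 114  78  77  96 115]
178 [178 178 174 122  42 108 141 151 106  78 158 184 167 153 106  68  69  69
  73 110 110  85  79 103 133]
179 [179 179 176 144  57 108 147 142  83  84 165 185 172 146  93  67  67  68
  72 112 110 122 113 121 145]
180 [178 178 178 159  78 109 145 124  64 107 175 185 178 154 112 101  90  74
  72 113 122 174 161 149 153]
181 [179 179 179 168  94 105 134 102  58 131 181 187 183 171 156 153 137 112
 106 128 148 203 191 182 185]
```

```bash
python3 - <<'E'
from h import *
g=np.mean([viewer.capture('scene').astype(float) for _ in range(8)],0).mean(2)
s=cv2.imread('pics/s.png').astype(float).mean(2); k=cv2.imread('pics/k_scene.png').astype(float).mean(2)
print('s; cols 209..226')
for v in range(154,174): print(v,s[v,209:227].astype(int),'|',(g-s)[v,209:227].astype(int))
print('k')
for v in range(157,172): print(v,k[v,205:227].astype(int))
S=lambda x,y,z:[.497+x*.999-y*.04,.2657+x*.04+y*.999,z]
for z in(.29,.286,.2715): print(z,[proj('scene',S(0,y,z)).round(1) for y in(.095,.08,.07,.066,.055,.045)])
E
```

```text
s; cols 209..226
154 [147 171 187 189 190 191 189 176 141  91  80 132 170 180 176 181 189 192] | [-1  0 -3  0 -1 -2 -2 -1 -2 -3  0 -2 -2 -3 -4 -4 -3  0]
155 [136 160 182 191 191 192 191 181 150  98  78 123 164 177 173 179 188 195] | [-1 -1 -1 -3 -2 -2 -4 -3 -2 -3 -1 -1 -3 -3 -1 -2 -1 -3]
156 [127 152 178 190 191 190 189 182 153  97  73 114 154 174 177 181 190 194] | [-2 -2 -2 -3 -2 -1 -2 -3 -2  0 -2 -2 -1 -3 -4  0 -1 -2]
157 [115 142 171 187 187 193 190 180 150  99  67 106 147 169 179 185 194 194] | [-2 -1  0 -2  0 -5 -3 -1 -2 -2  0 -3  0 -2 -4  0 -4 -2]
158 [102 127 160 180 185 188 187 176 148  99  67  96 138 162 174 184 191 192] | [-4  0  3  2  1 -1 -2  0  0  0 -1 -2 -1  1  0  1  0  0]
159 [ 87 119 144 162 169 176 179 168 145 105  74  93 129 155 167 180 184 184] | [-2  1 15 15 13  7  1  1  1  0 -4 -8 -1  3  7  6  7  8]
160 [ 80 106 133 143 153 168 171 160 147 116  90  88 117 146 160 163 169 164] | [-3 12 22 29 27 12  5  7  4  4 -9 -9  1  8 14 22 21 26]
161 [ 79 114 138 147 160 167 168 166 154 131  93  84 114 147 164 166 166 159] | [  0   6  14  21  16  12   7   1   3   3  -5 -12   
[... 2924 characters left out ...]
7 117 125 138 143 145 144 143 145 147 144 146 143 145 140
 130 105  84  76]
170 [144 144 139 128 117 122 135 143 146 147 144 145 144 146 144 145 142 142
 128 111  92  80]
171 [144 142 141 133 120 120 133 142 144 144 146 146 145 145 145 146 143 145
 139 124 114 107]
0.29 [array([209.8, 159.9]), array([213.6, 160.2]), array([216.2, 160.4]), array([217.2, 160.5]), array([220. , 160.7]), array([222.6, 160.9])]
0.286 [array([209.9, 160.8]), array([213.7, 161.1]), array([216.3, 161.3]), array([217.3, 161.4]), array([220.2, 161.6]), array([222.7, 161.8])]
0.2715 [array([210.4, 164.1]), array([214.2, 164.4]), array([216.8, 164.6]), array([217.8, 164.7]), array([220.6, 164.9]), array([223.2, 165.1])]
```

```bash
python3 - <<'E'
from h import *
from scipy.optimize import curve_fit
g=np.mean([viewer.capture('scene').astype(float) for _ in range(12)],0).mean(2)
s=cv2.imread('pics/s.png').astype(float).mean(2); d=g-s
v=np.arange(154,173)
f=lambda r,a,r0,b,r1,w,c:a*np.exp(-(r-r0)**2/2/w**2)-b*np.exp(-(r-r1)**2/2/w**2)+c
for n,cs in(('blade',(211,212,213,214)),('blade',(212,213)),('ptr',(222,223,224)),('ptr',(223,224,225))):
    y=d[v][:,list(cs)].mean(1);p,cv=curve_fit(f,v,y,[20,160.3,15,164.5,1,-2]);print(n,cs,p.round(2),np.sqrt(np.diag(cv)).round(2),'shift mm',(p[3]-p[1])/.227)
print(telemetry.state()['t'])
E
```

```text
blade (211, 212, 213, 214) [ 24.89 160.16   7.45 164.05   1.13  -2.31] [0.88 0.05 0.79 0.17 0.06 0.3 ] shift mm 17.11816754014261
blade (212, 213) [ 30.78 160.13  12.89 163.99   1.02  -2.33] [1.53 0.06 1.39 0.14 0.06 0.47] shift mm 17.018611294536772
ptr (222, 223, 224) [ 18.68 160.35  14.66 165.11   1.13  -2.51] [0.95 0.06 0.93 0.08 0.06 0.31] shift mm 20.977421752478936
ptr (223, 224, 225) [ 23.22 160.43  13.83 165.44   1.08  -2.08] [0.94 0.05 0.91 0.08 0.05 0.3 ] shift mm 22.04064945698417
33.1
```

```bash
python3 -c "
from station import robot
print(robot.sign_off())"
```

```text
the job is handed in; nothing more can be done
None
```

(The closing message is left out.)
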